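Fit the axle and snap the retaining cap onto a tape-roll stand

TASK

Stand the longest of the three steel rods upright in the socket cup in the middle of the tape-roll stand and let go of it, then take the round cap by its black knob, lower it over that rod and press it straight down until it snaps past the catches. Keep pressing it firmly down against the spring seat beneath, to the stop, and finish while still holding it pressed there; leave the other things on the bench as they are.

Things in the scene. Friction and masses are not known exactly. Their poses are not given: they have to be found in the camera images.
- stand: fixed tape-roll stand: round dark steel base plate 150 mm across, 12 mm thick; origin at the centre of its underside, z up. In its middle stands a grey socket cup 26 mm square, its top 50 mm above the bench; above the cup floats the spring seat, a steel ring with a 20 mm opening (seat); around them three catches (catches) and the loose roll stand_roll
- socket (a point): centre of the floor of the socket cup's upright hole, on the stand's axis, 12 mm above the bench; the hole is 15.5 mm wide, open at the top, 38 mm deep
- catches (a point): point on the stand's axis, 69 mm above the bench, midway between three white rounded spring catches that point inward at it, 120 degrees apart, leaving 28 mm clear across; each yields up to 6 mm outward. Their grey posts stand 27 to 35 mm from the axis, tops 76 mm above the bench
- axle: the longest loose steel rod, 14 mm in diameter, 100 mm long, foot and top chamfered; origin at the centre of its foot, z along it to the top. Starts standing in one of the block's three holes, its foot 8 mm above the bench. Placed in the stand its top is 112 mm above the bench.
- rod_a: a shorter steel rod, same 14 mm diameter, 65 mm long, standing in the block; origin at the centre of its foot. Not used: leave it standing where it is
- rod_b: another shorter steel rod, the same as rod_a. Leave it too
- block: fixed wooden block 190 x 60 x 34 mm with three upright holes 16 mm wide and 26 mm deep, 60 mm apart in a row along its x axis (the long side); origin at the centre of its underside. Which hole holds which rod varies.
- cap: loose retaining cap, 71 mm tall, standing on the bench knob up; origin at the centre of its underside, z up. From below: aluminium rounded bead ring 34 mm across, 8 mm thick, with an 18 mm opening; thinner neck; flange 92 mm across, 24 to 29 mm above the origin; black knob. The bore runs up to 66 mm above the origin, so the cap goes down over the axle. Yaw does not matter
- knob (a point): middle of the cap's round knob, on the cap's axis, 50 mm above the cap's origin; the knob is 32 mm across and reaches from 29 to 71 mm above the origin
- seat (a joint): downward travel of the spring seat in m: 0 free (top 60 mm above the bench), 0.001 with the cap just clipped on, 0.005 at the stop; spring 1 N at 0, 8.5 N at 0.005. Cap origin above the bench while pressing on: catches met at 71 mm, 5 to 10 N to spread them, snaps through at 65 mm, clipped at 59 mm, at the stop at 55 mm
- stand_roll: loose roll of brown tape standing on the stand's base plate around the posts: 112 mm outside, 76 mm inside, 60 mm tall, its top 72 mm above the bench; it stays there
- grey_roll: bystander: loose grey tape roll lying flat, 110 mm across, 48 mm tall; origin at the centre of its underside
- cream_roll: bystander: loose cream tape roll lying flat, 100 mm across, 36 mm tall; origin at the centre of its underside
- small_roll: bystander: small white tape roll lying flat, 48 mm across, 19 mm tall; origin at the centre of its underside
- knife: bystander: grey utility knife lying flat, 140 x 24 mm, 23 mm tall; origin at the centre of its underside
- dispenser: bystander: hand tape dispenser, 160 x 65 mm, 86 mm tall; origin at the centre of its underside
- mug: bystander: white mug with pens, 72 mm across, rim at 90 mm, pens to 130 mm; origin at the centre of its underside
Not all that is in view belongs to the job. What is shaped like the cap but green or red is not meant.

How it is judged:
By the outcome, as a careful person would: the job done as asked, in the order asked, and still so for the second after the job is handed in, while the arm keeps its last pose, push and grip.
It also fails if it takes over 67 s, if anything falls off the work surface, if the arm or the gripper's body presses on something with over 40 N, if the wrist force passes 120 N, or if a joint passes its speed limit or range.

ROBOT

A 6-joint arm with a two-finger parallel gripper is mounted at the origin on the work surface. World frame = base frame: x ahead of the robot, y to its left, z up, the work surface at z = 0. Lengths are in m, angles in degrees, forces in N, time in s.
With the tool pointing down it reaches from about 0.375 to 0.9 m from the base axis. Payload 3.1 kg.
Tool frame: the origin (TCP) lies at the very end of the fingers, on their centre line; the grasp point (between the pads) lies 19 mm behind it; z points along the fingers, y is the line along which they close (so a half turn about z gives the same grasp; the last joint's range is limited). The gripper opens to 87 mm and grips with 3 to 60 N. Pads are 19 mm wide; open, the fingers measure 117 mm over their backs; the gripper's body (75 mm by 190 mm) begins 51 mm behind the grasp point.
Start: joints at [-75.43, 30.224, 82.088, -0, 67.689, -10.227], TCP at [0.262, -0.567, 0.223] pointing down, gripper open.
Joint ranges: [-176.69, 176.69], [-43.24, 126.21], [12.49, 139.97], [-82, 262], [0, 151.66], [-163.58, 163.58]. Speed limits (degrees/s): [159.86, 159.86, 180, 180, 180, 180].

INTERFACE

Orientations are given as a 3x3 rotation matrix whose columns are the frame's x, y, z axes.
In Python, from rig import * gives the robot as it stands.
- The arm moves only by the tool jog_arm, never from a script. Its arguments are lists of equal length, an entry for each row: "delta_pos": the shift along the world's x, y, z in cm, a list of three; "turn": the turn about the world's z in degrees; "grip": the closure, from 0 (fully open) to 1 (shut). In form: {"delta_pos": [[x, y, z], ...], "turn": [turn, ...], "grip": [grip, ...]}. A call has 1 to 12 rows; each row is the pose to reach, as a shift and turn from the pose commanded when the call began; what a row does not reach only later rows make up. A row lasts 1/8 s, in which the tool goes at most 62.5 mm and 10.7 degrees, less where a joint would pass 70% of its speed; a pose out of reach is approached as far as the arm can. A call with a gripper value outside its range is refused whole. The fingers move at their own pace and stop on an object; the grip force is fixed at half the most. Time passes only in rows, so rows that repeat a pose let the fingers close. It gives the time, the measured TCP pose, the force, the opening and the grip force at its end, in the units of the state.
- read_state(): the state, without advancing time (a new reading comes with each control period).
- capture(name): name is "scene" or "top" or "wrist"; returns a dict with "color" (480x640x3 uint8, blue, green, red), "fovy" (degrees; the focal length in pixels is half the picture's height over the tangent of half this angle, whatever the lens; pixels are square), "cx", "cy" (the principal point, pixels), "camera_from_world" (4x4, takes a point from world to camera coordinates). Camera axes: x right, y up, looking along -z (the intrinsics and any distortion apply to the point x, -y, -z); pixel columns grow to the right and rows downward; lengths in m; the calibration is good to about 2 mm. A picture is of the moment at which its call begins. There is no depth.
- hand_in(): hands the job in; it is judged then, once.
The state is a dict: "time_s": time; "joint_positions": joint angles; "qvel": joint speeds; "tau": joint torques, N m; "position": TCP position; "tcp_rot": TCP orientation; "force": force on the tool from outside, world axes, zero at the start; "moment": the same for the moment, N m; "opening": opening from 0.0 (shut) to 1.0 (fully open); "grasp_force": force on a finger pad.
Only numpy, scipy, OpenCV 4.12 (cv2) and the standard library are available. Lean on these libraries where they do the work, as an engineer would, in place of code of your own. Each camera call takes 0.05 s, during which the arm holds its last target. There are 200 camera calls.

## Working session

There is one attempt and no reset: what is moved stays moved. The work goes in short steps, Python scripts to look and compute and a tool call to move; the robot and the scene stay as the last step left them, time stands still between calls to the robot, and variables do not carry over. Pictures are saved under pics/ and viewed, at most 10 in all, crops included, and the job is handed in when it is done.

Besides the shell and the picture viewer there is one more tool, called after ">>>" by a JSON object that holds its "op" and its "data". jog_arm: Moves the arm, as the interface text tells. Its arguments: {"type":"object","properties":{"delta_pos":{"type":"array"},"turn":{"type":"array"},"grip":{"type":"array"}},"required":["delta_pos","turn","grip"]}

```bash
mkdir -p pics; cat > h.py <<'E'
from rig import *
import numpy as np, cv2
def snap(n,f=None):
    c=capture(n)
    if f: cv2.imwrite('pics/'+f,c['color'])
    return c
def K(c):
    f=240/np.tan(np.radians(c['fovy']/2)); return np.array([[f,0,c['cx']],[0,f,c['cy']],[0,0,1.]])
def ray(c,u,v):
    M=np.array(c['camera_from_world']); R=M[:3,:3]; t=M[:3,3]
    d=np.array(c.get('dist',np.zeros(5)),float) if not isinstance(c.get('dist'),dict) else np.zeros(5)
    k=K(c); p=np.array([(u-k[0,2])/k[0,0],-(v-k[1,2])/k[1,1],-1])
    return -R.T@t, R.T@p
def at(c,u,v,z):
    o,d=ray(c,u,v); return o+d*(z-o[2])/d[2]
def pix(c,P):
    M=np.array(c['camera_from_world']); q=M[:3,:3]@np.array(P)+M[:3,3]; k=K(c)
    return k[0,2]+k[0,0]*q[0]/-q[2], k[1,2]-k[1,1]*q[1]/-q[2]
E
python3 - <<'E'
from h import *
for n in('scene','top','wrist'):
    c=snap(n,n+'0.png'); print({k:(v if k!='color' else v.shape) for k,v in c.items()})
print(read_state())
E
```

```text
{'color': (480, 640, 3), 'fovy': 57.59341600982168, 'cx': 318.2206584879152, 'cy': 238.685779180814, 'camera_from_world': array([[-0.69489004,  0.71878456, -0.02183083,  0.39313731],
       [-0.42389706, -0.384905  ,  0.81985329,  0.18000475],
       [ 0.5808951 ,  0.57896191,  0.57215731, -1.41120249],
       [ 0.        ,  0.        ,  0.        ,  1.        ]])}
{'color': (480, 640, 3), 'fovy': 42.430844233187045, 'cx': 314.3356882762077, 'cy': 226.39911568227643, 'camera_from_world': array([[ 0.00691006, -0.99996751, -0.00415088, -0.00403435],
       [ 0.99356897,  0.00639658,  0.11304775, -0.57486526],
       [-0.11301753, -0.00490536,  0.99358089, -1.29470429],
       [ 0.        ,  0.        ,  0.        ,  1.        ]])}
{'color': (480, 640, 3), 'fovy': 62.735224305820296, 'cx': 315.2846369046055, 'cy': 239.51132635283093, 'camera_from_world': array([[ 0.42010258, -0.90747498, -0.00172744, -0.62439054],
       [ 0.87831292,  0.40707965, -0.25070417,  0.03114972],
       [ 0.22821096,  0.10380424,  0.96806221, -0.38984644],
       [ 0.        ,  0.        ,  0.        ,  1.        ]])}
{'time_s': 0.15, 'joint_positions': array([-7.54293974e+01,  3.02684119e+01,  8.21384052e+01, -1.62230070e-03,
        6.76893149e+01, -1.02282440e+01]), 'qvel': array([-0.01918193, -0.17002457, -0.16414386,  0.04666691,  0.023446  ,
        0.04064715]), 'tau': array([-6.20415403e-05, -4.40432453e+01, -1.76842010e+01,  6.33101841e-02,
        5.52375801e-02, -9.62700324e-05]), 'position': array([ 0.26201482, -0.56681802,  0.22178461]), 'tcp_rot': array([[ 9.07781465e-01,  4.19443216e-01, -4.47445984e-04],
       [ 4.19443366e-01, -9.07780065e-01,  1.61726760e-03],
       [ 2.72169379e-04, -1.65580380e-03, -9.99998592e-01]]), 'force': array([-0.36137559, -0.24170401,  0.64992978]), 'moment': array([0.02254558, 0.00111126, 0.00774537]), 'grasp_force': 0.0, 'opening': 0.9978764337111267}
```

View pics/top0.png

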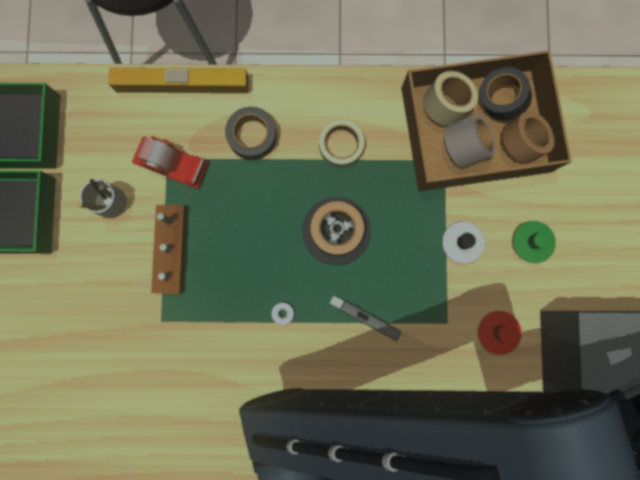

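View pics/scene0.png

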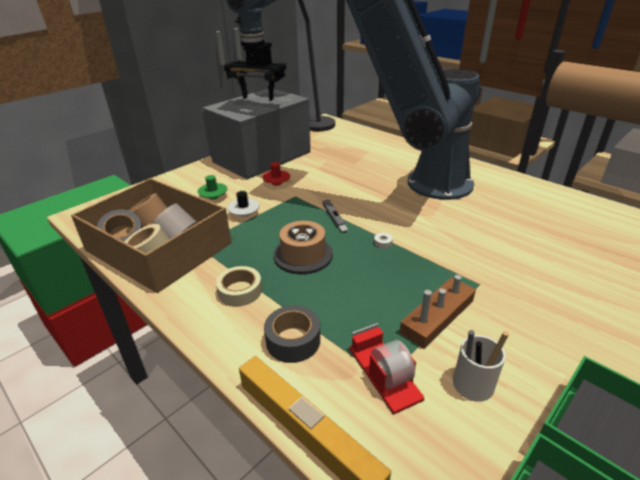

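The top view shows the block at (168,250) with rods at (165,217), (165,247) and (163,276). The stand is at (337,229) and the silver cap at (463,242). In the scene view the tall rod is at (425,305), which is the block end near the dispenser, so it is the one at (165,217) in the top view.

```bash
python3 - <<'E'
from h import *
c=snap('top'); im=c['color']; s=snap('scene'); 
hsv=cv2.cvtColor(im,cv2.COLOR_BGR2HSV)
def blob(m,x0,y0,x1,y1):
    z=np.zeros_like(m); z[y0:y1,x0:x1]=m[y0:y1,x0:x1]
    cs,_=cv2.findContours(z,cv2.RETR_EXTERNAL,cv2.CHAIN_APPROX_NONE); return max(cs,key=cv2.contourArea)
white=((hsv[...,1]<50)&(hsv[...,2]>110)).astype(np.uint8)
k=blob(white,430,205,500,280); e=cv2.fitEllipse(k); print('cap flange',e,at(c,*e[0],.029))
brown=((hsv[...,0]<18)&(hsv[...,1]>80)&(hsv[...,2]>60)).astype(np.uint8)
k=blob(brown,295,190,380,270); e=cv2.fitEllipse(k); print('roll',e,at(c,*e[0],.072))
k=blob(brown,140,195,200,305); e=cv2.minAreaRect(k); print('block',e,at(c,*e[0],.03))
for q in cv2.boxPoints(e): print(at(c,*q,.034))
dark=((hsv[...,2]<75)&(hsv[...,1]<70)|(brown>0)).astype(np.uint8)
k=blob(dark,290,185,385,275); e=cv2.fitEllipse(k); print('base',e,at(c,*e[0],.008))
a=cv2.resize(im[190:310,130:220],None,fx=4.4,fy=4.4,interpolation=2)
b=cv2.resize(im[180:280,290:380],None,fx=4.4,fy=4.4,interpolation=2)
d=cv2.resize(s['color'][265:350,395:485],None,fx=4.4,fy=4.4,interpolation=2)
W=np.zeros((600,800,3),np.uint8); W[:528,:396]=a; W[:374,404:][:, :396]=d[:, :396]
cv2.imwrite('pics/z1.png',W)
E
```

```text
cap flange ((463.0595703125, 242.01866149902344), (41.81238555908203, 42.83492660522461), 129.99864196777344) [ 0.54363202 -0.31932249  0.029     ]
roll ((337.7162170410156, 224.8319091796875), (41.52548599243164, 48.490440368652344), 101.32849884033203) [ 0.57399546 -0.0490684   0.072     ]
block ((167.9450225830078, 248.7672882080078), (28.363996505737305, 87.8447265625), 3.094058036804199) [0.52488022 0.3133868  0.03      ]
[0.43273923 0.34443323 0.034     ]
[0.62080746 0.34110853 0.034     ]
[0.61785858 0.27989941 0.034     ]
[0.42992526 0.28419752 0.034     ]
base ((336.1811218261719, 230.54495239257812), (67.23481750488281, 67.57611083984375), 78.83869171142578) [ 0.56886744 -0.04786721  0.008     ]
```

View pics/z1.png

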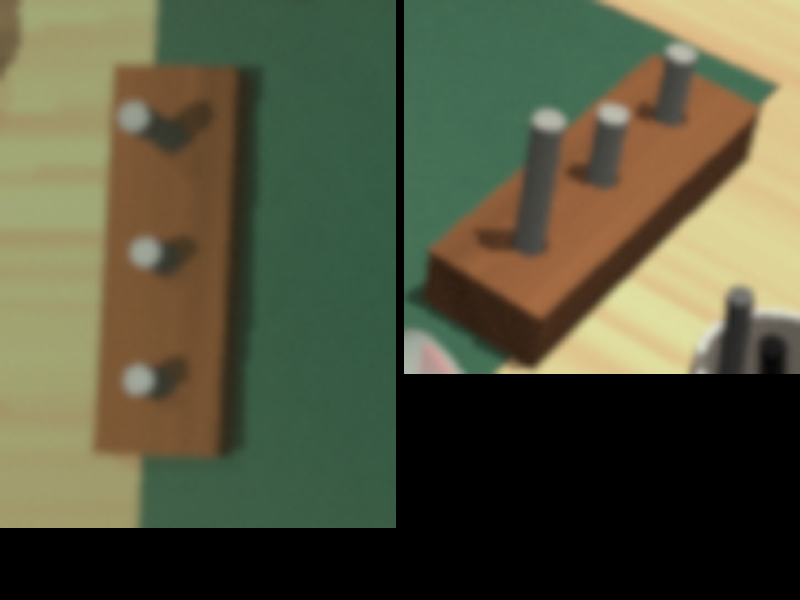

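Zoomed crops: the axle's top is at top-view pixel (160.2,216.6) and scene pixel (427.7,292.3). The two short rods' tops are at top-view (163.2,247.5) and (161.4,276.4).

```bash
python3 - <<'E'
from h import *
c=snap('top'); s=snap('scene'); w=snap('wrist')
o1,d1=ray(c,160.2,216.6); o2,d2=ray(s,427.7,292.3)
A=np.stack([d1,-d2],1); t=np.linalg.lstsq(A,o2-o1,rcond=None)[0]; p,q=o1+t[0]*d1,o2+t[1]*d2; print('axle tri',p,q)
print('axle top',at(c,160.2,216.6,.108),at(s,427.7,292.3,.108))
print('b',at(c,163.2,247.5,.073),'c',at(c,161.4,276.4,.073))
st=read_state(); o,d=ray(w,w['cx'],w['cy']); R=st['tcp_rot']; print('cam in tool',R.T@(o-st['position']),'axis',R.T@d)
print('scene px of stand axis z.072',pix(s,(.569,-.0485,.072)), pix(s,(.569,-.0485,.0)),pix(s,(.5436,-.3193,.071)))
E
```

```text
axle tri [0.58463843 0.31309957 0.10540592] [0.5854411  0.31189296 0.10519913]
axle top [0.58430579 0.31243373 0.108     ] [0.58834428 0.31334424 0.108     ]
b [0.52419611 0.31291499 0.073     ] c [0.46437688 0.31456653 0.073     ]
cam in tool [ 0.0679648   0.0003301  -0.16235409] axis [-2.51043031e-01  2.34595206e-04  9.67975899e-01]
scene px of stand axis z.072 (np.float64(302.3977494509326), np.float64(231.93558182379996)) (np.float64(303.60461388378155), np.float64(255.43169281693127)) (np.float64(242.26300124806463), np.float64(192.65811880022628))
```

>>> {"op": "jog_arm", "data": {"delta_pos": [[5,8,1],[10,17,2],[15,25,2],[20,34,2],[25,42,2],[28,47,2],[30.7,51.9,2],[30.7,51.9,2],[30.7,51.9,2],[30.7,51.9,2],[30.7,51.9,2],[30.7,51.9,2]], "turn": [-9,-18,-26,-26,-26,-26,-26,-26,-26,-26,-26,-26], "grip": [0,0,0,0,0,0,0,0,0,0,0,0]}}

```text
time_s: 1.9
position: [0.5687, -0.0486, 0.2424]
tcp_rot: [[1.0, -0.021, -0.001], [-0.021, -1.0, -0.0], [-0.001, 0.0, -1.0]]
force: [-0.3, -0.6, -0.2]
opening: 0.999
grasp_force: 0.0
```

```bash
python3 - <<'E'
from h import *
w=snap('wrist','w1.png'); st=read_state(); print(st['position'],st['force'],st['time_s'],st['tcp_rot'][:,1])
for z in(.012,.05,.072): print(z,pix(w,(.569,-.048,z)))
E
```

```text
[ 0.56858514 -0.04915652  0.24244047] [-0.89348633  0.08192735 -0.07562646] 1.95 [-2.17710945e-02 -9.99762924e-01  3.40261227e-04]
0.012 (np.float64(313.91771012716964), np.float64(206.78213321905588))
0.05 (np.float64(313.81929296242174), np.float64(213.88405614523683))
0.072 (np.float64(313.7525598603256), np.float64(218.69961193700766))
```

View pics/w1.png

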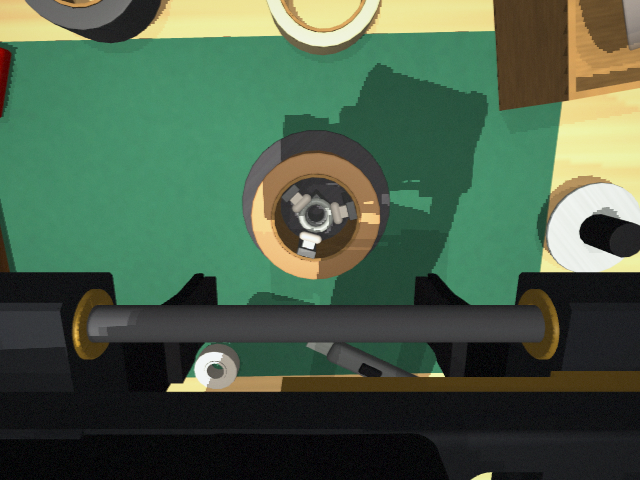

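The wrist view shows the stand with the roll around (316,215). The seat ring is at about (317,214), and the catches are at upper left, right and bottom. I'll measure it numerically.

```bash
python3 - <<'E'
from h import *
w=snap('wrist'); im=w['color']
g=cv2.cvtColor(im,cv2.COLOR_BGR2GRAY)
c=cv2.resize(im[185:245,277:357],None,fx=10,fy=10,interpolation=cv2.INTER_CUBIC)
cv2.imwrite('pics/z2.png',c)
for P in(.06,): print(at(w,317,214,P))
# base disk: everything not green in box
hsv=cv2.cvtColor(im,cv2.COLOR_BGR2HSV)
m=((hsv[...,1]<60)|(hsv[...,0]<25)).astype(np.uint8); m[:120]=0;m[290:]=0;m[:,:225]=0;m[:,405:]=0
m=cv2.morphologyEx(m,cv2.MORPH_OPEN,np.ones((5,5)))
k=max(cv2.findContours(m,0,1)[0],key=cv2.contourArea); print(cv2.boundingRect(k))
E
```

```text
[ 0.57060419 -0.05141157  0.06      ]
(242, 130, 147, 149)
```

View pics/z2.png

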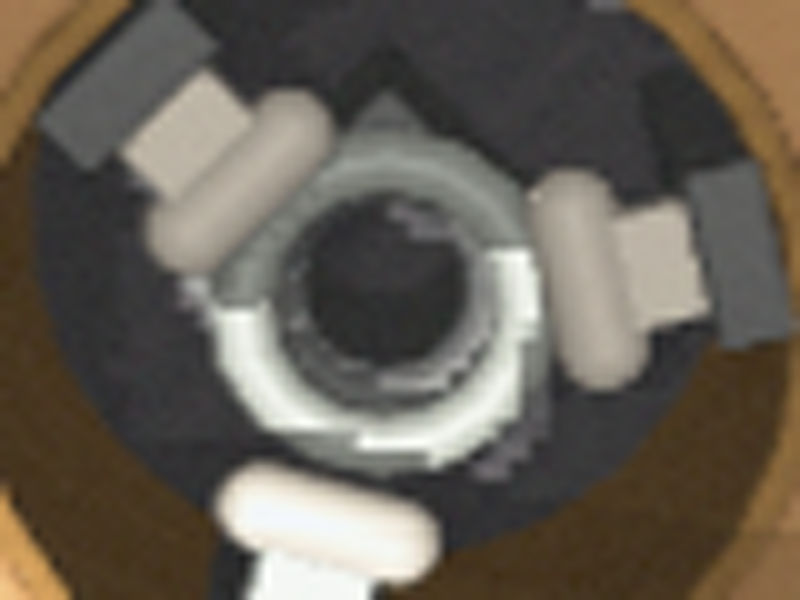

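Zoom: the cup hole is centred at about (315.3,212.4), the seat ring opening at about (315.3,215), and the catch tips surround both. Next, the axle.

>>> {"op": "jog_arm", "data": {"delta_pos": [[0.2,5,0],[0.5,11,0],[1,17,0],[1,23,0],[1.5,29,0],[1.5,33,-2],[1.5,36.1,-4],[1.5,36.1,-4],[1.5,36.1,-4],[1.5,36.1,-4],[1.5,36.1,-4]], "turn": [0,0,0,0,0,0,0,0,0,0,0], "grip": [0,0,0,0,0,0,0,0,0,0,0]}}

```text
time_s: 3.38
position: [0.5849, 0.3115, 0.2035]
tcp_rot: [[1.0, -0.023, 0.001], [-0.023, -1.0, 0.0], [0.001, -0.0, -1.0]]
force: [0.1, 0.3, -0.2]
opening: 1.0
grasp_force: 0.0
```

```bash
python3 - <<'E'
from h import *
w=snap('wrist','w2.png'); st=read_state(); print(st['position'],st['time_s'])
im=w['color']; g=cv2.cvtColor(im,cv2.COLOR_BGR2HSV)
for P in((.5843,.3124,.108),(.5242,.313,.073)): print(pix(w,P))
u,v=map(int,pix(w,(.5843,.3124,.108)))
cv2.imwrite('pics/z3.png',cv2.resize(im[max(v-60,0):v+60,u-80:u+80],None,fx=5,fy=5,interpolation=2)); print(u,v)
E
```

```text
[0.58471146 0.31172372 0.2033323 ] 3.425
(np.float64(313.1955464058663), np.float64(242.3770595716622))
(np.float64(314.410680566974), np.float64(303.5847503667537))
313 242
```

View pics/z3.png

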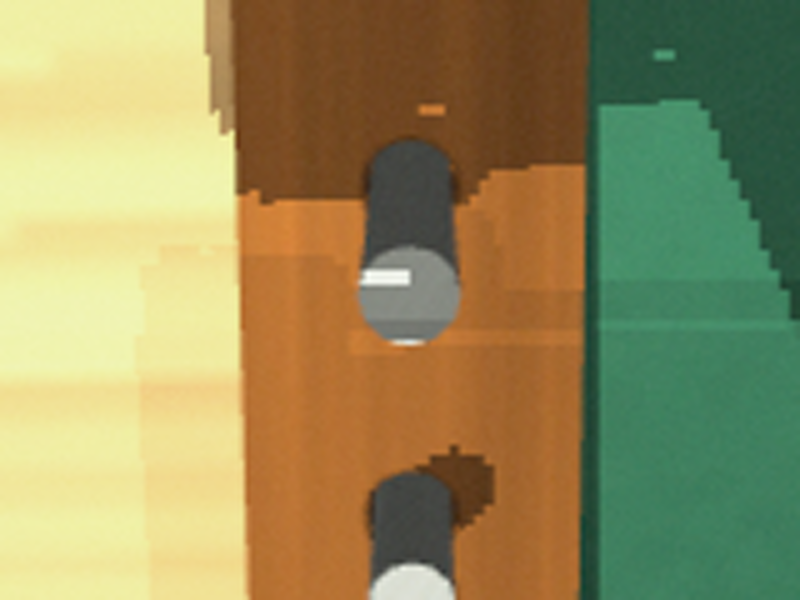

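The axle's top is at about (314.4,240.8), which puts it within 1 mm of the TCP in x and y. Going down to grip about 11 mm below its top.

>>> {"op": "jog_arm", "data": {"delta_pos": [[0.05,0,-4],[0.05,0,-8],[0.05,0,-11],[0.05,0,-12.5],[0.05,0,-12.5],[0.05,0,-12.5]], "turn": [0,0,0,0,0,0], "grip": [0.3,0.3,0.3,0.3,0.3,0.3]}}

```text
time_s: 4.18
position: [0.5858, 0.313, 0.079]
tcp_rot: [[1.0, -0.021, 0.003], [-0.021, -1.0, 0.001], [0.003, -0.001, -1.0]]
force: [0.0, -0.7, -0.4]
opening: 0.704
grasp_force: 0.0
```

>>> {"op": "jog_arm", "data": {"delta_pos": [[0,0,0],[0,0,0],[0,0,0],[0,0,0],[0,0,0],[0,0,0],[0,0,0],[0,0,0]], "turn": [0,0,0,0,0,0,0,0], "grip": [1,1,1,1,1,1,1,1]}}

```text
time_s: 5.18
position: [0.5846, 0.3126, 0.0775]
tcp_rot: [[1.0, -0.021, -0.0], [-0.021, -1.0, -0.0], [-0.0, 0.0, -1.0]]
force: [-0.8, -0.3, -0.1]
opening: 0.154
grasp_force: 30.0
```

>>> {"op": "jog_arm", "data": {"delta_pos": [[0,0,2],[0,0,4],[0,0,7],[0,0,11],[0,0,11],[0,0,11]], "turn": [0,0,0,0,0,0], "grip": [1,1,1,1,1,1]}}

```text
time_s: 5.92
position: [0.5841, 0.3125, 0.1881]
tcp_rot: [[1.0, -0.021, -0.0], [-0.021, -1.0, 0.0], [-0.0, -0.0, -1.0]]
force: [-0.7, -0.0, -1.2]
opening: 0.152
grasp_force: 30.0
```

>>> {"op": "jog_arm", "data": {"delta_pos": [[0,-4,0],[-0.5,-9,0],[-0.5,-15,0],[-1,-21,0],[-1,-26,0],[-1.4,-31,0],[-1.4,-34,0],[-1.4,-36.3,0],[-1.4,-36.3,0],[-1.4,-36.3,0],[-1.4,-36.3,0],[-1.4,-36.3,0]], "turn": [0,0,0,0,0,0,0,0,0,0,0,0], "grip": [1,1,1,1,1,1,1,1,1,1,1,1]}}

```text
time_s: 7.42
position: [0.5705, -0.0494, 0.1875]
tcp_rot: [[1.0, -0.02, -0.0], [-0.02, -1.0, 0.0], [-0.0, -0.0, -1.0]]
force: [0.3, -0.2, -1.3]
opening: 0.154
grasp_force: 30.0
```

```bash
python3 - <<'E'
from h import *
w=snap('wrist','w3.png'); st=read_state(); p=st['position']; print(p,st['time_s'],st['tcp_rot'][:,2])
im=w['color']
f=p-[0,0,.0695]; print('foot px',pix(w,f),'top px',pix(w,p+[0,0,.03]),'hole px',pix(w,(.5705,-.0505,.05)),'seat',pix(w,(.5705,-.0505,.06)))
u,v=map(int,pix(w,f))
cv2.imwrite('pics/z4.png',cv2.resize(im[v-60:v+60,u-80:u+80],None,fx=5,fy=5,interpolation=2)); print(u,v)
w1=cv2.imread('pics/w1.png')
E
```

```text
[ 0.57058819 -0.0494916   0.18754611] 7.475 [-1.35781131e-04  1.49738038e-04 -9.99999980e-01]
foot px (np.float64(314.6553256373075), np.float64(252.1003013759425)) top px (np.float64(314.32347029729016), np.float64(328.19918186845644)) hole px (np.float64(316.0558890394897), np.float64(227.60130842330406)) seat (np.float64(316.08515587671366), np.float64(230.53510468309736))
314 252
```

View pics/z4.png

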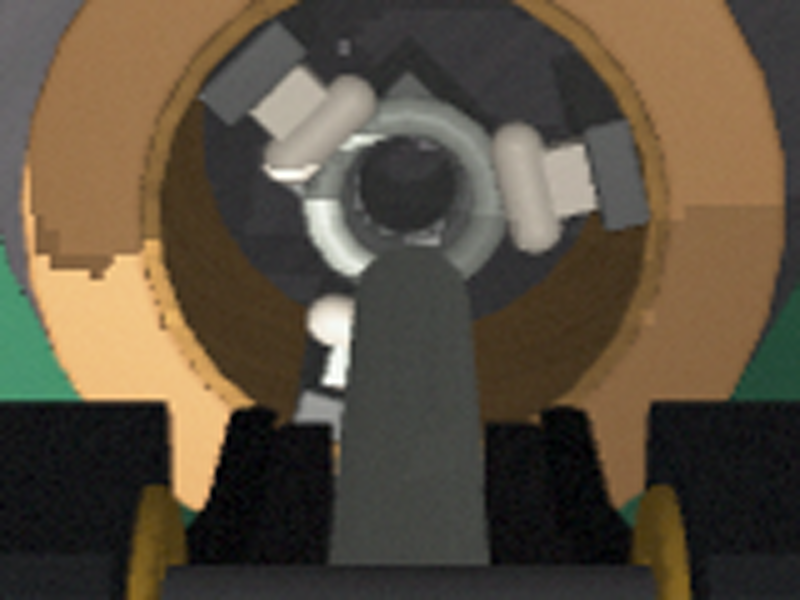

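The held axle's foot shows at crop (412,246 top edge), i.e. about pixel (316,252). The cup hole is at crop (406,187), about pixel (314.9,228.9), and the ring at about (314.4,230.7).

```bash
python3 - <<'E'
from h import *
w=snap('wrist'); p=read_state()['position']; print(p)
foot=at(w,316.0,251.6,p[2]-.0695)
print('foot',foot,'hole',at(w,314.9,228.9,.05)-foot,'ring',at(w,314.4,230.7,.06)-foot)
g=cv2.cvtColor(w['color'],cv2.COLOR_BGR2GRAY)
print(g[229,300:332]); print(g[270,298:334]); print(g[205:246,315])
E
```

```text
[ 0.57065537 -0.04968054  0.18758317]
foot [ 0.57095993 -0.05048857  0.11808317] hole [-0.00140941  0.0007388  -0.06808317] ring [-0.00049234  0.00109406 -0.05808317]
[127 111  84  80  96  72  44  47  46  44  47  47  47  48  47  47  48  48
  47  45  47  50  45  43  50  66  78  95 107 123 135 140]
[46 47 47 54 72 63 62 66 66 64 65 69 68 67 68 66 68 68 67 69 68 68 69 66
 72 72 69 69 69 70 68 63 54 55 54 54]
[ 48  68  91  93  95  95 102 119 128 144 151 134 123 105  64  55  59  58
  56  55  52  54  57  50  47  47  43  50  46  45  46  44  46  62 101 100
  70  69  68  68  67]
```

>>> {"op": "jog_arm", "data": {"delta_pos": [[-0.1,0.08,0],[-0.1,0.08,-2],[-0.1,0.08,-4],[-0.1,0.08,-5.5],[-0.1,0.08,-6],[-0.1,0.08,-6.4],[-0.1,0.08,-6.4],[-0.1,0.08,-6.4]], "turn": [0,0,0,0,0,0,0,0], "grip": [1,1,1,1,1,1,1,1]}}

```text
time_s: 8.52
position: [0.5701, -0.0496, 0.1241]
tcp_rot: [[1.0, -0.021, 0.001], [-0.021, -1.0, -0.0], [0.001, 0.0, -1.0]]
force: [0.2, -0.1, -1.3]
opening: 0.148
grasp_force: 30.0
```

>>> {"op": "jog_arm", "data": {"delta_pos": [[0,0,-0.2],[0,0,-0.4],[0,0,-0.6],[0,0,-0.8],[0,0,-0.8],[0,0,-0.8]], "turn": [0,0,0,0,0,0], "grip": [1,1,1,1,1,1]}}

```text
time_s: 9.28
position: [0.5695, -0.0495, 0.1154]
tcp_rot: [[1.0, -0.021, -0.0], [-0.021, -1.0, 0.0], [-0.0, -0.0, -1.0]]
force: [-0.5, 0.5, -2.0]
opening: 0.148
grasp_force: 30.0
```

>>> {"op": "jog_arm", "data": {"delta_pos": [[0,0,-0.4],[0,0,-0.8],[0,0,-1.2],[0,0,-1.6],[0,0,-1.6]], "turn": [0,0,0,0,0], "grip": [1,1,1,1,1]}}

```text
time_s: 9.9
position: [0.5694, -0.0495, 0.099]
tcp_rot: [[1.0, -0.021, -0.001], [-0.021, -1.0, 0.0], [-0.001, -0.0, -1.0]]
force: [-0.2, 0.8, -1.1]
opening: 0.15
grasp_force: 30.0
```

>>> {"op": "jog_arm", "data": {"delta_pos": [[0,0,-0.4],[0,0,-0.8],[0,0,-1.2],[0,0,-1.6],[0,0,-1.65],[0,0,-1.65]], "turn": [0,0,0,0,0,0], "grip": [1,1,1,1,1,1]}}

```text
time_s: 10.65
position: [0.5695, -0.0495, 0.0828]
tcp_rot: [[1.0, -0.021, -0.001], [-0.021, -1.0, 0.0], [-0.001, -0.0, -1.0]]
force: [-1.3, 0.7, -1.6]
opening: 0.149
grasp_force: 30.0
```

>>> {"op": "jog_arm", "data": {"delta_pos": [[0,0,0],[0,0,0],[0,0,0],[0,0,3],[0,0,7],[0,0,12],[0,0,12]], "turn": [0,0,0,0,0,0,0], "grip": [0.4,0.4,0.4,0.4,0.4,0.4,0.4]}}

```text
time_s: 11.52
position: [0.5729, -0.0504, 0.2077]
tcp_rot: [[1.0, -0.021, 0.01], [-0.021, -1.0, -0.003], [0.011, 0.003, -1.0]]
force: [-0.2, -0.2, -0.5]
opening: 0.598
grasp_force: 0.0
```

>>> {"op": "jog_arm", "data": {"delta_pos": [[0,-5,0],[0,-10,0],[-1,-15,0],[-1,-20,0],[-2,-24,0],[-2.6,-27,0],[-2.6,-27,0],[-2.6,-27,0],[-2.6,-27,0]], "turn": [0,0,0,0,0,0,0,0,0], "grip": [0.3,0.3,0.3,0.3,0.3,0.3,0.3,0.3,0.3]}}

```text
time_s: 12.65
position: [0.5437, -0.318, 0.2027]
tcp_rot: [[1.0, -0.02, -0.001], [-0.02, -1.0, 0.001], [-0.001, -0.001, -1.0]]
force: [-0.5, -0.1, 0.9]
opening: 0.702
grasp_force: 0.0
```

```bash
python3 - <<'E'
from h import *
w=snap('wrist','w4.png'); st=read_state(); p=st['position']; print(p,st['time_s'])
im=w['color']; hsv=cv2.cvtColor(im,cv2.COLOR_BGR2HSV)
u,v=map(int,pix(w,(.5436,-.3193,.029))); print(u,v, 'knob px',pix(w,(.5436,-.3193,.071)))
t=snap('scene'); a,b=map(int,pix(t,(.5695,-.0495,.08)))
W=np.zeros((600,800,3),np.uint8); W[:480,:480]=cv2.resize(im[max(0,v-120):max(0,v-120)+240,u-120:u+120],None,fx=2,fy=2); W[:320,480:]=cv2.resize(t['color'][b-40:b+40,a-40:a+40],(320,320))
cv2.imwrite('pics/z5.png',W)
E
```

```text
[ 0.54384604 -0.31808069  0.20290613] 12.7
316 218 knob px (np.float64(316.45005567692726), np.float64(229.29148044736402))
```

View pics/z5.png

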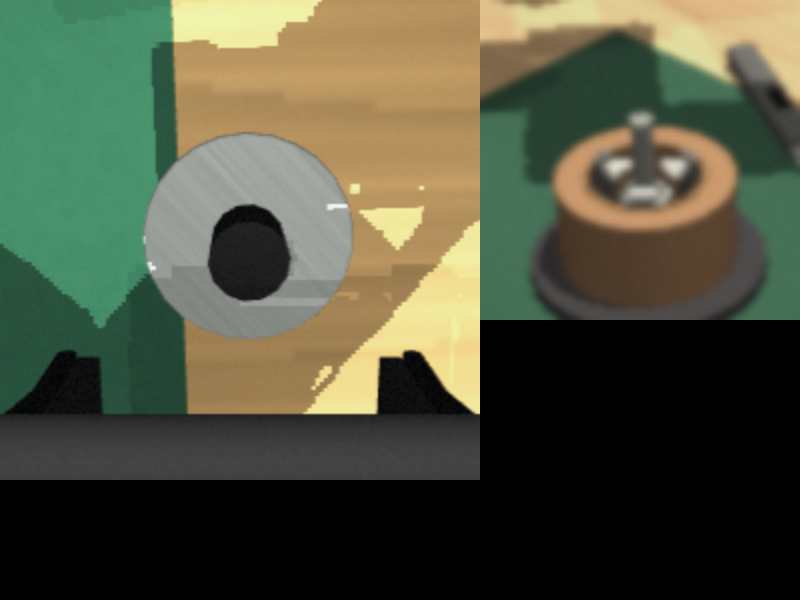

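The axle stands upright in the stand. In the wrist crop the cap's flange is centred at (248.5,236), pixel (320.0,215.8), and the knob's top at (249.5,261.5), pixel (320.5,228.5).

```bash
python3 - <<'E'
from h import *
w=snap('wrist'); p=read_state()['position']; print(p)
u,v=map(int,pix(w,(.5436,-.3193,.029))); print(u,v)
print(at(w,320,215.8,.029),at(w,320.5,228.5,.071))
E
```

```text
[ 0.54395978 -0.31845957  0.2031041 ]
315 218
[ 0.546035  -0.3229127  0.029    ] [ 0.54436441 -0.3227772   0.071     ]
```

>>> {"op": "jog_arm", "data": {"delta_pos": [[0.1,-0.37,-4],[0.1,-0.37,-8],[0.1,-0.37,-12],[0.1,-0.37,-15],[0.1,-0.37,-16.7],[0.1,-0.37,-16.7],[0.1,-0.37,-16.7]], "turn": [0,0,0,0,0,0,0], "grip": [0.3,0.3,0.3,0.3,0.3,0.3,0.3]}}

```text
time_s: 13.68
position: [0.5456, -0.3238, 0.0373]
tcp_rot: [[1.0, -0.021, 0.002], [-0.021, -1.0, -0.002], [0.002, 0.002, -1.0]]
force: [-0.6, 0.2, -0.1]
opening: 0.7
grasp_force: 0.0
```

>>> {"op": "jog_arm", "data": {"delta_pos": [[0,0,0],[0,0,0],[0,0,0],[0,0,0],[0,0,0],[0,0,0]], "turn": [0,0,0,0,0,0], "grip": [1,1,1,1,1,1]}}

```text
time_s: 14.42
position: [0.5447, -0.3232, 0.0362]
tcp_rot: [[1.0, -0.021, 0.0], [-0.021, -1.0, -0.0], [0.0, 0.0, -1.0]]
force: [0.0, -0.3, 1.3]
opening: 0.356
grasp_force: 30.0
```

>>> {"op": "jog_arm", "data": {"delta_pos": [[0,0,2],[0,0,5],[0,0,9],[0,0,13],[0,0,16],[0,0,16],[0,0,16],[0,0,16]], "turn": [0,0,0,0,0,0,0,0], "grip": [1,1,1,1,1,1,1,1]}}

```text
time_s: 15.42
position: [0.5436, -0.3224, 0.1942]
tcp_rot: [[1.0, -0.021, -0.003], [-0.021, -1.0, 0.002], [-0.003, -0.002, -1.0]]
force: [-0.2, -0.5, -1.4]
opening: 0.356
grasp_force: 30.0
```

```bash
python3 - <<'E'
from h import *
w=snap('wrist','w5.png'); st=read_state(); p=st['position']; print(p,st['time_s'],st['force'],st['opening'])
im=w['color']; print('exp flange centre', pix(w,p+[0,0,-.007]), pix(w,p+[.046,0,-.007]),pix(w,p+[0,.046,-.007]))
cv2.imwrite('pics/w5.png',im)
E
```

```text
[ 0.5437692  -0.32256727  0.19422454] 15.475 [-0.36378441 -0.16005231 -1.11677387] 0.34939835684035214
exp flange centre (np.float64(314.50029834097296), np.float64(290.2281286042944)) (np.float64(312.27654556215055), np.float64(190.29856331732375)) (np.float64(214.64970162534127), np.float64(292.04906378306214))
```

View pics/w5.png

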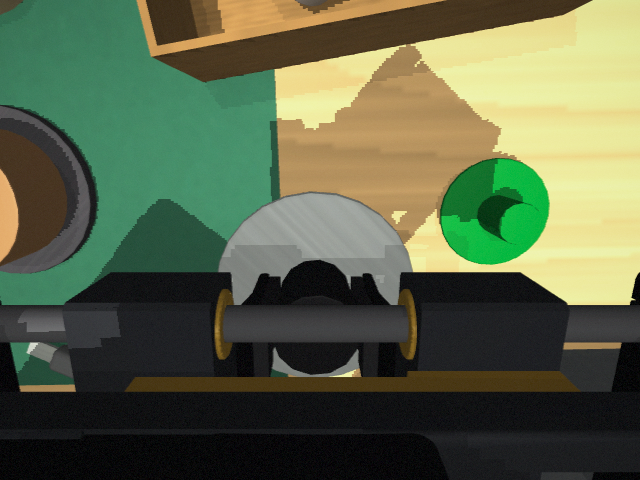

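The cap is held. Its flange's front edge is at about (315,191.5) against an expected 190.3, so it sits centred in the grip within about 0.5 mm. Moving over the axle.

>>> {"op": "jog_arm", "data": {"delta_pos": [[0,4,0],[0.5,9,0],[1,14,0],[1.5,19,0],[2,23,0],[2.6,26,0],[2.6,27.3,0],[2.6,27.3,0],[2.6,27.3,0],[2.6,27.3,0],[2.6,27.3,0]], "turn": [0,0,0,0,0,0,0,0,0,0,0], "grip": [1,1,1,1,1,1,1,1,1,1,1]}}

```text
time_s: 16.85
position: [0.5706, -0.0511, 0.196]
tcp_rot: [[1.0, -0.022, 0.0], [-0.022, -1.0, -0.0], [0.0, 0.0, -1.0]]
force: [-0.7, -0.0, -1.4]
opening: 0.352
grasp_force: 30.0
```

```bash
python3 - <<'E'
from h import *
for i in range(4): st=read_state(); print(st['position'],st['force']); capture('wrist')
E
```

```text
[ 0.57063541 -0.05114405  0.1960247 ] [-0.7245692  -0.00433243 -1.43892033]
[ 0.57065087 -0.05096119  0.1960565 ] [-0.51679366  0.66349606 -0.08949866]
[ 0.57064177 -0.05081101  0.19608496] [ 0.12188063  0.22727292 -0.43403173]
[ 0.57062354 -0.05066113  0.19608161] [ 0.12702005  0.25121123 -1.43569851]
```

>>> {"op": "jog_arm", "data": {"delta_pos": [[-0.05,0.08,-1],[-0.05,0.08,-2],[-0.05,0.08,-3],[-0.05,0.08,-4],[-0.05,0.08,-4.5],[-0.05,0.08,-5],[-0.05,0.08,-5.5],[-0.05,0.08,-5.5]], "turn": [0,0,0,0,0,0,0,0], "grip": [1,1,1,1,1,1,1,1]}}

```text
time_s: 18.05
position: [0.57, -0.0494, 0.1408]
tcp_rot: [[1.0, -0.021, -0.001], [-0.021, -1.0, 0.0], [-0.001, -0.0, -1.0]]
force: [0.7, -0.1, -1.9]
opening: 0.353
grasp_force: 30.0
```

>>> {"op": "jog_arm", "data": {"delta_pos": [[0,0,-0.5],[0,0,-1],[0,0,-1.5],[0,0,-2],[0,0,-2.5],[0,0,-2.5]], "turn": [0,0,0,0,0,0], "grip": [1,1,1,1,1,1]}}

```text
time_s: 18.8
position: [0.5698, -0.0493, 0.1155]
tcp_rot: [[1.0, -0.021, -0.001], [-0.021, -1.0, 0.0], [-0.001, -0.0, -1.0]]
force: [-0.5, -1.0, -1.4]
opening: 0.35
grasp_force: 30.0
```

Origin is at about 79 mm with no contact. Next I press through the catches (snap at TCP ≈ 0.101) and watch the force.

>>> {"op": "jog_arm", "data": {"delta_pos": [[0,0,-0.4],[0,0,-0.7],[0,0,-0.9],[0,0,-1.1],[0,0,-1.1]], "turn": [0,0,0,0,0], "grip": [1,1,1,1,1]}}

```text
time_s: 19.42
position: [0.5706, -0.0495, 0.1062]
tcp_rot: [[1.0, -0.021, 0.001], [-0.021, -1.0, -0.0], [0.001, 0.0, -1.0]]
force: [-2.4, 0.9, 5.7]
opening: 0.35
grasp_force: 30.0
```

>>> {"op": "jog_arm", "data": {"delta_pos": [[0,0,-0.2],[0,0,-0.4],[0,0,-0.6],[0,0,-0.8],[0,0,-0.8]], "turn": [0,0,0,0,0], "grip": [1,1,1,1,1]}}

```text
time_s: 20.05
position: [0.5698, -0.0493, 0.0958]
tcp_rot: [[1.0, -0.021, -0.001], [-0.021, -1.0, 0.0], [-0.001, -0.0, -1.0]]
force: [1.8, -0.1, -7.4]
opening: 0.355
grasp_force: 30.0
```

>>> {"op": "jog_arm", "data": {"delta_pos": [[0,0,-0.15],[0,0,-0.3],[0,0,-0.4],[0,0,-0.5],[0,0,-0.5],[0,0,-0.5]], "turn": [0,0,0,0,0,0], "grip": [1,1,1,1,1,1]}}

```text
time_s: 20.8
position: [0.5701, -0.0494, 0.0925]
tcp_rot: [[1.0, -0.021, -0.0], [-0.021, -1.0, 0.0], [-0.0, -0.0, -1.0]]
force: [-2.1, 0.6, 6.2]
opening: 0.352
grasp_force: 30.0
```

>>> {"op": "jog_arm", "data": {"delta_pos": [[0,0,-0.1],[0,0,-0.2],[0,0,-0.3],[0,0,-0.3],[0,0,-0.3],[0,0,-0.3]], "turn": [0,0,0,0,0,0], "grip": [1,1,1,1,1,1]}}

```text
time_s: 21.55
position: [0.5702, -0.0494, 0.091]
tcp_rot: [[1.0, -0.021, 0.001], [-0.021, -1.0, -0.0], [0.001, 0.0, -1.0]]
force: [-3.2, 1.9, 14.6]
opening: 0.351
grasp_force: 30.0
```

>>> {"op": "jog_arm", "data": {"delta_pos": [[0,0,-0.05],[0,0,-0.05],[0,0,-0.05],[0,0,-0.05],[0,0,-0.05],[0,0,-0.05],[0,0,-0.05],[0,0,-0.05]], "turn": [0,0,0,0,0,0,0,0], "grip": [1,1,1,1,1,1,1,1]}}

```text
time_s: 22.55
position: [0.5703, -0.0494, 0.0909]
tcp_rot: [[1.0, -0.021, 0.001], [-0.021, -1.0, -0.0], [0.001, 0.0, -1.0]]
force: [-4.9, 0.2, 16.6]
opening: 0.351
grasp_force: 30.0
```

```bash
python3 - <<'E'
from h import *
t=snap('scene'); a,b=map(int,pix(t,(.5695,-.0495,.08)))
cv2.imwrite('pics/z6.png',cv2.resize(t['color'][b-100:b+80,a-120:a+120],None,fx=3,fy=3))
st=read_state(); print(st['position'],st['force'],st['opening'])
E
```

```text
[ 0.57024991 -0.04933945  0.09088018] [-5.05835374  1.74258746 16.32457838] 0.3503971897598549
```

View pics/z6.png

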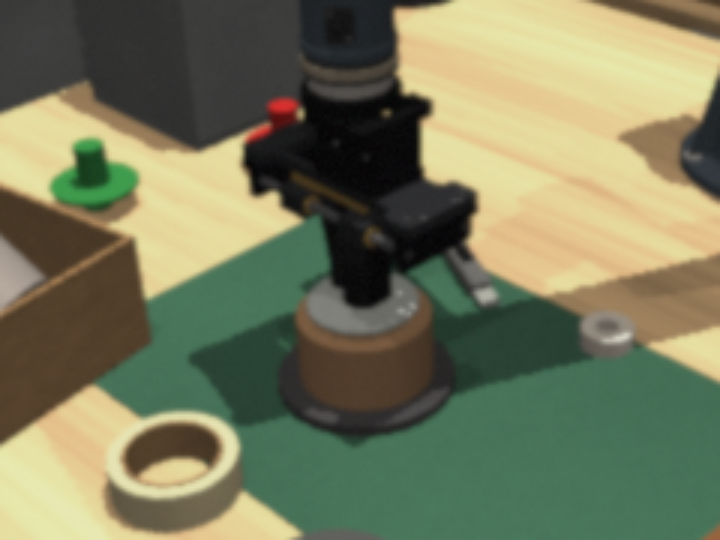

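The cap is seated just above the roll at about (365,300). The arm is pressing steadily with about 16 N at the stop, and nothing else has moved.

```bash
python3 -c "
from rig import *
print(hand_in())"
```

```text
the job is handed in; nothing more can be done
None
```

The axle is standing in the socket, and the cap went over it and past the catches; I handed in at about 22.6 s with the gripper still holding it down at the stop with about 16 N (no verdict came back).

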